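Transformer at the inspection mirror

ROBOT

A 6-joint arm with a two-finger parallel gripper is mounted at the origin on the work surface; the furniture and walls round the work are solid. World frame = base frame: x ahead of the robot, y to its left, z up, the work surface at z = 0. Lengths are in m, angles in degrees, forces in N, time in s.
With the tool pointing down it reaches from about 0.425 to 0.95 m from the base axis. Payload 3.5 kg.
Tool frame: the origin (TCP) lies midway between the tips of the shut fingers; the grasp point (between the pads) lies 19 mm behind it; z points along the fingers, y is the direction in which the jaws open and shut (so a half turn about z gives the same grasp; the last joint's range is limited). The gripper opens to 85 mm and grips with 20 to 120 N. Pads are 22 mm wide; open, the fingers measure 114 mm over their backs; the gripper's body (76 mm by 85 mm) begins 54 mm behind the grasp point. The pads swing forward as they close: fully open they stand 13 mm farther back than shut.
Start: joints at [-85.084, 16.404, 90.338, -0, 73.258, -8.594], TCP at [0.158, -0.656, 0.231] pointing down, gripper open.
Joint ranges: [-158.93, 158.93], [-51.34, 127.21], [12.03, 142.37], [-87.48, 267.48], [13.55, 161.25], [-162.69, 162.69]. Speed limits (degrees/s): [159.86, 159.86, 180, 180, 180, 180].

INTERFACE

Orientations are given as a 3x3 rotation matrix whose columns are the frame's x, y, z axes.
In Python, from station import get_state, optics, finish_job gives the robot as it stands.
- The arm moves only by the shell command python3 -m creep 'ROWS'. ROWS is JSON, a list of rows, each a list of 3 entries, a list of its own where there are three numbers: the shift along the tool's x, y, z in units of 50 mm (1.0 is 50 mm), then the turn, a rotation vector about the tool's x, y, z in units of 8 degrees (1.0 is 8 degrees), then the opening in per cent of the stroke, from 0 (shut) to 100 (fully open). In form: [[[dx, dy, dz], [wx, wy, wz], fingers], ...]. A call has exactly 8 rows; each row is the pose to reach, as a shift and turn from the pose commanded when the call began, along the tool's axes at that moment; what a row does not reach only later rows make up. A row lasts 1/8 s, in which the tool goes at most 62.5 mm and 10.7 degrees, less where a joint would pass 70% of its speed; a pose out of reach is approached as far as the arm can. A call with a gripper value outside its range is refused whole. The fingers move at their own pace and stop on an object; the grip force is fixed at half the most. Time passes only in rows, so rows that repeat a pose let the fingers close, or fill a call up. It gives the time, the measured TCP pose, the force and the opening at its end, in the units of the state.
- get_state(): the state, without advancing time (a new reading comes with each control period).
- optics.get_image(name): name is "side" or "top" or "wrist"; returns a dict with "img" (420x560x3 uint8, red, green, blue), "mtx" (3x3 intrinsics, pixels), "D" ([k1, k2, p1, p2, k3] as OpenCV has them; the pictures are not rectified), "rvec" (rotation vector, rad) and "tvec" (3), from world to camera coordinates, as OpenCV has them; the wrist camera has in their place "mount" (4x4, takes a point from camera to tool coordinates, whose origin is the TCP and whose axes are the flange's). Camera axes: x right, y down, z forward; pixel columns grow to the right and rows downward; lengths in m; the calibration is good to about 2 mm. A picture is of the moment at which its call begins: read the wrist's pose just before it. There is no depth.
- finish_job(): hands the job in, once; it reports no verdict.
The state is a dict: "t": time; "joint_pos": joint angles; "joint_velocities": joint speeds; "joint_torque": joint torques, N m; "ee_pos": TCP position; "tool_rot": TCP orientation; "force": force on the tool from outside, world axes, zero at the start; "torque": the same for the moment, N m; "width": opening from 0.0 (shut) to 1.0 (fully open).
Only numpy, scipy, OpenCV 4.12 (cv2) and the standard library are available. Lean on these libraries where they do the work, as an engineer would, in place of code of your own. Each camera call takes 0.05 s, during which the arm holds its last target. There are 200 camera calls.

TASK

Set the transformer down upright on the bench in front of the inspection mirror, midway between the two parts dishes, with its long side running along the mirror's hinge, and let go of it. Then take the mirror flap by its handle, swing it up until it lies in line with the pointer arm beside it, and hold it there: the mirror falls back if released, so finish while still holding it. Do not push the dishes, the pointer or the other things about.

Things in the scene. Friction and masses are not known exactly. Their poses are not given: they have to be found in the camera images.
- transformer_center (a point): Centre (15 mm up) of the loose mains transformer, 160 g: a dark core block 30 mm (its x) by 36 mm (its y) and 30 mm high, with coil ends and thin feet that make it 56 mm long along its y; z up. It starts standing upright on the bench at the right. Grasp the core across its 30 mm width.
- midpoint (a point): Point on the bench (z = 0), unmarked, exactly half-way between the centres of the two dishes, 75 to 90 mm in front of the mirror's hinge: the transformer's place.
- dish_left: Round loose parts dish, 76 mm wide, 22 mm high, left in front of the mirror; origin at the centre of its underside. The dish centres are 220 mm apart.
- dish_right: The same kind of dish on the right.
- stand: Grey mirror stand fixed to the bench, base 105 x 186 x 8 mm with two cheeks 47 mm high; origin on the bench under the middle of the hinge line. Its x points from the hinge toward the side where the flap lies folded (roughly away from the robot), its y runs along the hinge, z up.
- hinge (a point): Middle of the hinge axis, 35 mm above the bench; the axis runs along the stand's y.
- flap (a joint): Angle of the mirror flap in rad: 0 when it lies flat on its rest pads (as at the start), grows as its far edge is swung up and toward the robot, limit 1.45. Free hinge, about 0.2 kg to 0.4 kg: falls back to 0 when let go.
- handle (a point): Middle of the flap's handle, a round bar of 9 mm diameter parallel to the hinge, 130 mm from the hinge axis, with 91 mm free length between its two side arms. A gap of 35 mm lies between bar and mirror frame (frame 152 mm wide, 7 mm thick, ending 90 mm from the hinge). With the flap flat the bar is 35 mm above the bare bench, past the end of the stand.
- pointer (a joint): Angle of the pointer arm in rad, measured like the flap's: the flap's wanted angle, 0.7 to 1.15. The arm is clamped by friction and is not to be moved.
- pointer_tip (a point): Tip of the dark pointer arm, 90 mm long and 8 mm wide, which turns on the hinge axis outside the right-hand cheek, 94.5 mm from the middle of the hinge. Its x axis points along the arm.
- pliers: Loose pliers, 152 x 54 x 12 mm, a bystander on the bench at the right; origin at its underside.
- loupe: Loose black eye loupe, 41 mm wide, 26 mm high, a bystander behind the mirror.
- wick: Loose reel of solder wick, 37 x 74 x 9 mm, a bystander behind the mirror.
Things that resemble listed ones, but are neither listed nor needed, are in the scene too. Leave any green look-alike of the part that bears transformer_center alone.

How it is judged (in metres and radians):
On the way, in this order (a step that is already met when the one before it is completed fails the run):
1. the transformer stands released in its place, the mirror still down (horizontal distance between transformer_center and midpoint below 0.015 m and height (world z) of transformer_center below 0.02 m and angle between transformer_center's own z axis and vertical below 0.1 rad and angle between the y axis of transformer_center and the y axis of stand, either way round below 0.2 rad and linear speed of transformer below 0.02 m/s and contact force between the fingers and transformer below 0.1 N and value of joint flap below 0.3 rad), for 0.2 s.
2. the mirror flap is held in line with the pointer (angle between the x axis of handle and the x axis of pointer_tip, either way round below 0.07 rad and contact force between the fingers and flap above 0.3 N), for 0.3 s.
At the end, for the whole second after the job is handed in: Fingers hold the mirror flap still, within 0.07 rad of the pointer arm, pressing on it with over 0.3 N, nothing else propping it; the released transformer stands upright on the bench within 15 mm of the midpoint between the dishes, its long side within 0.2 rad of the hinge direction (all of step 2 and velocity of joint flap between -0.05 and 0.05 rad/s and contact force between each of flap, the fingers and transformer below 0.1 N and horizontal distance between transformer_center and midpoint below 0.015 m and height (world z) of transformer_center below 0.02 m and angle between transformer_center's own z axis and vertical below 0.1 rad and angle between the y axis of transformer_center and the y axis of stand, either way round below 0.2 rad); the arm keeps its last pose, push and grip.
It fails at once if a parts dish is pushed more than 10 mm (distance of any of dish_left, dish_right from where it was at the start of the episode above 0.01 m).
It fails at once if the pointer is turned by more than 5 degrees (distance of pointer_tip from where it was at the start of the episode above 0.008 m).
It fails at once if a bystander is pushed more than 20 mm (distance of any of pliers, loupe, wick from where it was at the start of the episode above 0.02 m).
It also fails if it takes over 48 s, if anything falls off the work surface, if the arm or the gripper's body presses on something with over 40 N, if the wrist force passes 120 N, or if a joint passes its speed limit or range.

## Working session

There is one attempt and no reset: what is moved stays moved. The work goes in short steps, Python scripts to look and compute and a shell command to move; the robot and the scene stay as the last step left them, time stands still between calls to the robot, and variables do not carry over. Pictures are saved under pics/ and viewed, about 8 in all and at most 12, crops included, and the job is handed in when it is done.

```bash
mkdir -p pics
cat > h.py <<'E'
import numpy as np, cv2
from station import get_state, optics
def snap(name,fn=None):
    s=get_state(); d=optics.get_image(name)
    if 'mount' in d:
        M=np.eye(4); M[:3,:3]=np.array(s['tool_rot']); M[:3,3]=s['ee_pos']
        T=M@np.array(d['mount']); d['C']=T[:3,3]; d['R']=T[:3,:3]
    else:
        R=cv2.Rodrigues(np.array(d['rvec'],float))[0]; d['R']=R.T; d['C']=-R.T@np.array(d['tvec'],float).ravel()
    if fn: cv2.imwrite(fn,d['img'][:,:,::-1])
    return d
def ray(d,p):
    u=cv2.undistortPoints(np.array(p,float).reshape(-1,1,2),np.array(d['mtx'],float),np.array(d['D'],float)).reshape(-1,2)
    r=np.c_[u,np.ones(len(u))]@d['R'].T
    return r/np.linalg.norm(r,axis=1)[:,None]
def plane(d,p,z):
    r=ray(d,p); return d['C']+r*((z-d['C'][2])/r[:,2])[:,None]
def proj(d,P):
    R=d['R'].T; rv=cv2.Rodrigues(R)[0]
    return cv2.projectPoints(np.array(P,float).reshape(-1,1,3),rv,-R@d['C'],np.array(d['mtx'],float),np.array(d['D'],float))[0].reshape(-1,2)
E
python3 - <<'E'
from h import *
a=snap('top','pics/top.png');b=snap('side','pics/side.png')
print(a['C'],b['C'],a['R'],b['R']); s=get_state(); print(s['t'],s['ee_pos'],s['tool_rot'])
E
```

```text
[0.47018803 0.02578756 0.95719862] [ 0.35012707 -0.72759794  0.69482522] [[ 0.02261726 -0.98670972  0.16091112]
 [-0.99927161 -0.02726013 -0.0267045 ]
 [ 0.03073605 -0.16018993 -0.98660756]] [[ 0.94804432 -0.21126623  0.23786246]
 [-0.31788894 -0.59947859  0.73455568]
 [-0.01259336 -0.77200518 -0.63549147]]
0.1 [ 0.1576672  -0.65571236  0.2300646 ] [[ 9.72325196e-01  2.33631489e-01 -2.03384998e-04]
 [ 2.33631382e-01 -9.72322888e-01  2.13996865e-03]
 [ 3.02208174e-04 -2.12826256e-03 -9.99997690e-01]]
```

View pics/top.png

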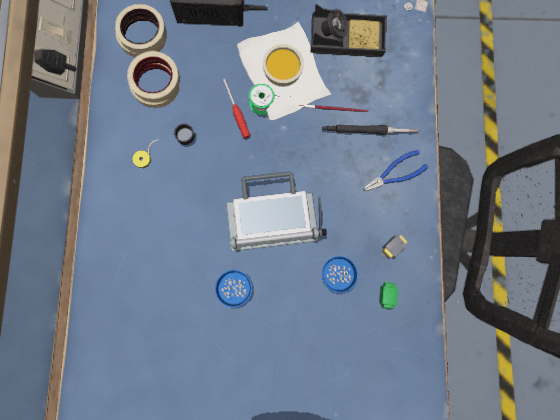

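View pics/side.png

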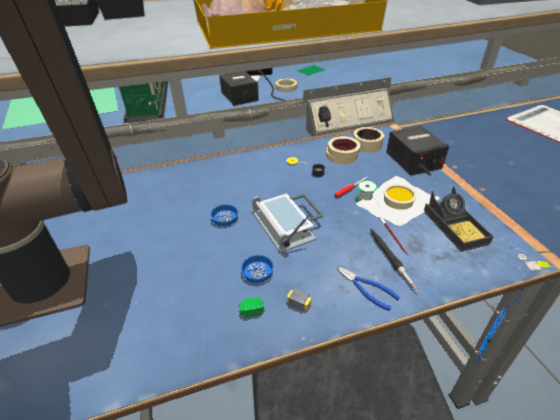

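Top view: the transformer candidates are the grey block with yellow coil ends at (396,246) and the green block at (390,295), which is the look-alike to leave alone. I choose (396,246). Dishes are at (234,288) and (339,274), the handle bar at (269,177), and the pointer near (322,233). Next I'll measure and check a close crop.

```bash
cat > m.py <<'E'
from h import *
a=snap('top'); b=snap('side')
def blobs(d,lo,hi,amin):
    m=cv2.inRange(cv2.cvtColor(d['img'],cv2.COLOR_RGB2HSV),lo,hi)
    m=cv2.morphologyEx(m,cv2.MORPH_CLOSE,np.ones((3,3)))
    n,l,st,c=cv2.connectedComponentsWithStats(m)
    return [(c[i].round(1).tolist(),st[i].tolist()) for i in range(1,n) if st[i,4]>amin]
for nm,d in(('top',a),('side',b)):
    print(nm,'blue',[x for x in blobs(d,(100,190,90),(115,255,255),150)]); print('yel',blobs(d,(20,100,100),(35,255,255),20))
ca=cv2.resize(a['img'][160:320,210:430],None,fx=3.4,fy=3.4,interpolation=cv2.INTER_CUBIC)
cb=cv2.resize(b['img'][180:320,190:350],None,fx=4.5,fy=4.5,interpolation=cv2.INTER_CUBIC)
cv2.imwrite('pics/ca.png',ca[:,:,::-1]);cv2.imwrite('pics/cb.png',cb[:600,:,::-1])
E
python3 m.py
```

```text
top blue []
yel [([485.7, 8.4], [480, 0, 12, 21, 157]), ([363.6, 33.8], [349, 20, 30, 29, 837]), ([486.4, 36.2], [480, 23, 13, 28, 226]), ([282.6, 64.0], [266, 49, 34, 31, 822]), ([487.6, 66.6], [482, 53, 13, 28, 225]), ([488.6, 96.4], [483, 83, 13, 26, 226]), ([490.4, 128.3], [484, 115, 14, 28, 246]), ([490.1, 155.7], [485, 145, 13, 21, 161]), ([141.0, 158.5], [133, 151, 18, 16, 227]), ([497.7, 197.6], [495, 188, 6, 21, 98]), ([496.7, 225.6], [492, 214, 11, 18, 111]), ([387.2, 252.5], [383, 248, 10, 9, 45]), ([498.8, 263.6], [491, 256, 15, 21, 202]), ([499.5, 293.7], [493, 278, 14, 30, 271]), ([503.2, 336.9], [496, 328, 14, 20, 156]), ([504.9, 368.1], [497, 351, 16, 36, 328]), ([507.4, 405.5], [500, 389, 16, 31, 330])]
side blue [([256.9, 266.2], [243, 256, 29, 26, 290]), ([490.7, 332.8], [480, 316, 22, 36, 153])]
yel [([289.9, 23.2], [194, 0, 193, 48, 5727]), ([277.6, 2.8], [275, 0, 7, 7, 26]), ([291.8, 160.7], [287, 158, 11, 7, 62]), ([399.7, 193.9], [386, 187, 28, 15, 308]), ([466.7, 231.0], [449, 221, 36, 22, 460]), ([543.0, 263.8], [537, 261, 13, 6, 57]), ([288.8, 295.0], [287, 291, 6, 10, 21]), ([306.9, 303.0], [304, 297, 7, 12, 53])]
```

View pics/ca.png

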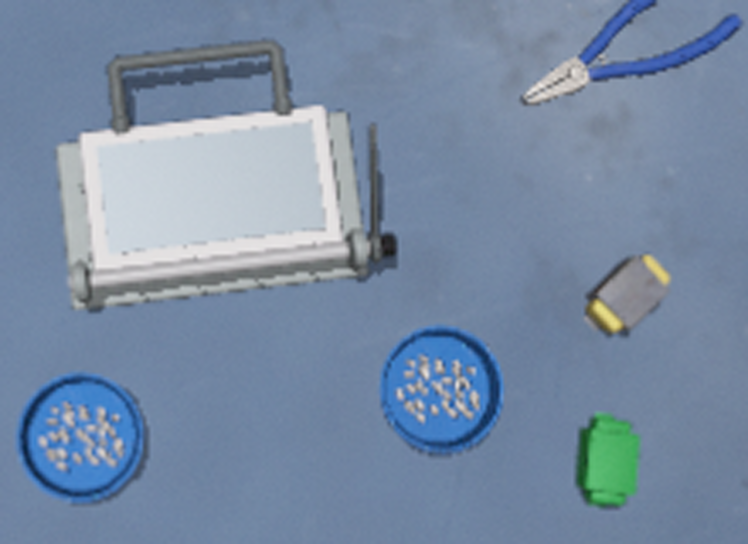

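View pics/cb.png

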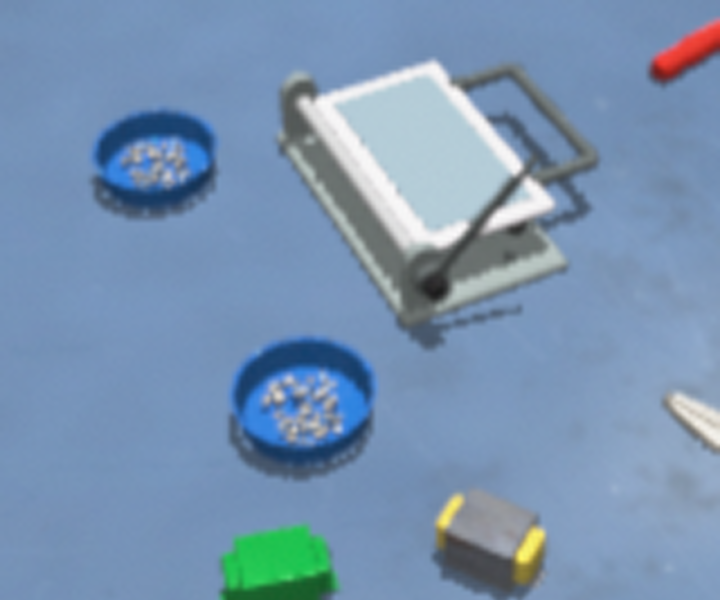

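The crop confirms it: a grey core with yellow coil ends at top (394,246). The pointer rises from (321,233) to (320,197). Now the positions.

```bash
cat > n.py <<'E'
from h import *
np.set_printoptions(precision=4,suppress=True)
a=snap('top'); b=snap('side')
A=lambda *p:[(210+u/3.4-.35,160+v/3.4-.35) for u,v in p]
B=lambda *p:[(190+u/4.5-.4,180+v/4.5-.4) for u,v in p]
dl,dr=plane(a,A((82,437),(441,389)),.022); print('dishes top',dl,dr,np.linalg.norm(dl-dr))
e,f=plane(b,B((155,155),(304,398)),.022); print('dishes side',e,f)
mid=(dl+dr)/2; print('mid',mid)
t=plane(a,A((655,270),(605,317)),.02); print('coil ends',t); 
tc=plane(a,A((632,293)),.03); print('core top',tc, 'axis deg',np.degrees(np.arctan2(*(t[0]-t[1])[[1,0]])))
h=plane(a,A((115,60),(278,45)),.037); print('handle',h)
y=(h[0]-h[1]);y/=np.linalg.norm(y); x=np.cross(y,[0,0,1]); H=h.mean(0)-.13*x; H[2]=.035
print('stand x',x,'yaw',np.degrees(np.arctan2(x[1],x[0])),'hinge',H,'dish line',np.degrees(np.arctan2(*(dl-dr)[[1,0]]))-90)
print('mid in stand',(mid-H)@x,(mid-H)@y)
ch=plane(a,A((85,283),(357,250)),.045);print('cheeks',ch, ch.mean(0))
# pointer: intersect with plane at y=-94.5
P0=H-.0945*y
for d,p in((a,A((377,248),(373,126))),(b,B((435,287),(533,163)))):
    r=ray(d,p); q=d['C']+r*(((P0-d['C'])@y)/(r@y))[:,None]
    print('ptr',[((k-P0)@x,k[2]-.035) for k in q])
r1=ray(a,A((373,125)))[0];r2=ray(b,B((533,163)))[0]
s=np.linalg.lstsq(np.c_[r1,-r2],b['C']-a['C'],rcond=None)[0];p1=a['C']+s[0]*r1;p2=b['C']+s[1]*r2
tip=(p1+p2)/2; print('tip',tip,p1-p2,(tip-H)@x,(tip-H)@y,tip[2]-.035)
E
python3 n.py
```

```text
dishes top [0.44   0.0849 0.022 ] [ 0.4732 -0.1308  0.022 ] 0.21824764822206594
dishes side [0.4386 0.0856 0.022 ] [ 0.4721 -0.1318  0.022 ]
mid [ 0.4566 -0.0229  0.022 ]
coil ends [[ 0.5489 -0.2632  0.02  ]
 [ 0.5193 -0.2318  0.02  ]]
core top [[ 0.5337 -0.2458  0.03  ]] axis deg -46.68606640267591
handle [[ 0.6677  0.0726  0.037 ]
 [ 0.6801 -0.0274  0.037 ]]
stand x [ 0.9924  0.123  -0.    ] yaw 7.066679640891903 hinge [0.5449 0.0066 0.035 ] dish line 8.754060278487927
mid in stand -0.09126723565645131 -0.018428851933575782
cheeks [[ 0.5303  0.0852  0.045 ]
 [ 0.554  -0.0765  0.045 ]] [0.5421 0.0044 0.045 ]
ptr [(np.float64(-0.001886576694154269), np.float64(0.018931924253808213)), (np.float64(0.06452159571672343), np.float64(0.06195066023836773))]
ptr [(np.float64(0.0019867911619651252), np.float64(-0.002901909422691612)), (np.float64(0.060372175339793895), np.float64(0.06331150860134308))]
tip [ 0.6191 -0.0787  0.0973] [ 0.0039 -0.0009  0.0008] 0.06307037632326187 -0.09377313005539265 0.062334474429874526
```

```bash
python3 -m creep '[[[1.2,-0.8,0.1],[0,0,-1.25],60],[[2.4,-1.6,0.2],[0,0,-2.5],60],[[3.6,-2.4,0.3],[0,0,-3.75],60],[[4.7,-3.15,0.5],[0,0,-5],60],[[5.8,-3.9,0.7],[0,0,-6.25],60],[[6.9,-4.6,0.9],[0,0,-7.5],60],[[8.0,-5.4,1.1],[0,0,-8.75],60],[[9.1,-6.1,1.3],[0,0,-10],60]]'
```

```text
t: 1.3
ee_pos: [0.495, -0.2894, 0.1741]
tool_rot: [[-0.067, 0.998, 0.001], [0.998, 0.067, -0.001], [-0.001, 0.001, -1.0]]
force: [0.4, -0.7, -0.5]
width: 0.606
```

```bash
python3 -m creep '[[[0,0.1,0],[0,0,-1.25],60],[[0,0.1,0],[0,0,-2.5],60],[[0,0.1,0],[0,0,-3.75],60],[[0,0.1,0],[0,0,-4.97],60],[[0,0.1,0],[0,0,-4.97],60],[[0,0.1,0],[0,0,-4.97],60],[[0,0.1,0],[0,0,-4.97],60],[[0,0.1,0],[0,0,-4.97],60]]'
python3 - <<'E'
from h import *
d=snap('wrist','pics/w1.png'); s=get_state(); print(s['ee_pos'],d['C'],d['R'][:,2],s['joint_pos'])
print(proj(d,[(.534,-.247,.03)]))
E
```

```text
t: 2.3
ee_pos: [0.4988, -0.2908, 0.1741]
tool_rot: [[-0.685, 0.729, -0.0], [0.729, 0.685, 0.0], [0.0, -0.0, -1.0]]
force: [0.7, -0.0, 0.2]
width: 0.603
[ 0.49880751 -0.29075644  0.17409474] [ 0.44667571 -0.23556688  0.31750365] [ 0.20539862 -0.21773157 -0.95415113] [-4.03034533e+01  7.28285071e+00  1.07236634e+02  1.80213169e-03
  6.54814788e+01 -8.35408589e+01]
[[348.09257571 177.44330932]]
```

View pics/w1.png

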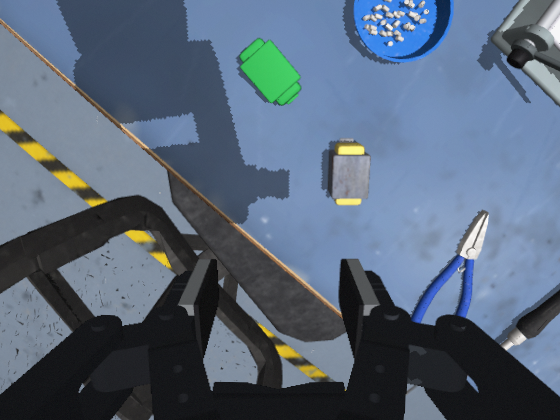

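The wrist view shows the transformer core top centred near (350,176), coil ends at (350,148) and (348,202). I'll measure it once more from here.

```bash
cat >> h.py <<'E'
def to(P,yaw=None):
    s=get_state(); R=np.array(s['tool_rot']); print('shift units',(R.T@(np.array(P)-s['ee_pos'])/.05).round(3))
    if yaw is not None:
        y=np.degrees(np.arctan2(R[1,0],R[0,0])); print('yaw',y,'wz units',-((yaw-y+180)%360-180)/8)
E
python3 - <<'E'
from h import *
d=snap('wrist'); g=d['img']
m=cv2.inRange(cv2.cvtColor(g,cv2.COLOR_RGB2HSV),(20,100,80),(35,255,255)); m[:130]=0;m[215:]=0;m[:,:320]=0;m[:,380:]=0
for q in (m[:176],m[176:]): print(cv2.moments(q,True)['m10']/cv2.moments(q,True)['m00'],cv2.moments(q,True)['m01']/cv2.moments(q,True)['m00'])
c=plane(d,[(334,156),(369,157),(368,198),(332,198)],.03); print(c,c.mean(0), np.linalg.norm(c[0]-c[1]),np.linalg.norm(c[1]-c[2]))
v=c[0]+c[1]-c[2]-c[3]; yaw=np.degrees(np.arctan2(v[1],v[0]));print('axis',yaw)
P=c.mean(0); P[2]=.06; to(P,yaw); P[2]=.004; to(P)
E
```

```text
348.9539877300613 148.6319018404908
347.5208333333333 25.368055555555557
[[ 0.51349485 -0.24269014  0.03      ]
 [ 0.53412452 -0.22419471  0.03      ]
 [ 0.55828793 -0.24762519  0.03      ]
 [ 0.53688814 -0.26777348  0.03      ]] [ 0.53569886 -0.24557088  0.03      ] 0.027706749747265905 0.03365795610548361
axis 134.42919743363709
shift units [0.153 1.157 2.282]
yaw 133.24467583498037 wz units -0.14806519983208943
shift units [0.153 1.157 3.402]
```

```bash
python3 -m creep '[[[0.15,0.6,0.4],[0,0,-0.1],60],[[0.15,1.15,0.9],[0,0,-0.1],60],[[0.15,1.15,1.6],[0,0,-0.1],60],[[0.15,1.15,2.3],[0,0,-0.1],60],[[0.15,1.15,2.8],[0,0,-0.1],60],[[0.15,1.15,3.2],[0,0,-0.1],60],[[0.15,1.15,3.38],[0,0,-0.1],60],[[0.15,1.15,3.38],[0,0,-0.1],60]]'
python3 -m creep '[[[0,0,0],[0,0,0],10],[[0,0,0],[0,0,0],10],[[0,0,0],[0,0,0],10],[[0,0,0],[0,0,0],10],[[0,0,0],[0,0,0],10],[[0,0,0],[0,0,0],10],[[0,0,-0.3],[0,0,0],10],[[0,0,-0.8],[0,0,0],10]]'
python3 - <<'E'
from h import *
d=snap('wrist','pics/w2.png'); to((.4588,-.0225,.055),98)
E
```

```text
t: 3.4
ee_pos: [0.5355, -0.2459, 0.0048]
tool_rot: [[-0.695, 0.719, -0.0], [0.719, 0.695, 0.0], [0.001, -0.0, -1.0]]
force: [0.2, 0.4, 0.1]
width: 0.598
t: 4.4
ee_pos: [0.534, -0.2448, 0.0442]
tool_rot: [[-0.696, 0.718, -0.004], [0.718, 0.696, 0.003], [0.004, -0.001, -1.0]]
force: [0.5, 0.2, -1.3]
width: 0.335
shift units [ 4.301  1.997 -0.139]
yaw 134.08192087690972 wz units 4.510240109613715
```

View pics/w2.png

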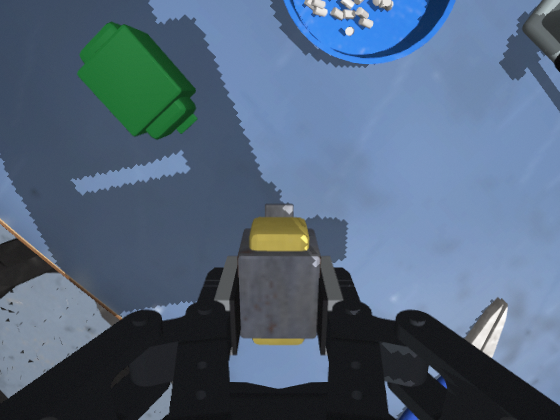

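The transformer sits squarely between the pads, with the core at (280,285). I'll carry it up and over to a point above the midpoint.

```bash
python3 -m creep '[[[0,0,-0.8],[0,0,0],10],[[0.5,0.2,-1.5],[0,0,0.6],10],[[1.3,0.6,-1.9],[0,0,1.6],10],[[2.1,0.95,-1.9],[0,0,2.6],10],[[2.9,1.3,-1.9],[0,0,3.5],10],[[3.6,1.65,-1.9],[0,0,4.5],10],[[4.33,1.95,-1.9],[0,0,4.5],10],[[4.33,1.95,-1.9],[0,0,4.5],10]]'
python3 - <<'E'
from h import *
d=snap('wrist','pics/w3.png'); to((.4562,-.023,.10),98); print(get_state()['width'])
print(proj(d,[(.44,.085,.022),(.473,-.131,.022),(.6739,.0226,.035)]))
E
```

```text
t: 5.45
ee_pos: [0.4533, -0.0204, 0.1392]
tool_rot: [[-0.144, 0.99, -0.002], [0.99, 0.144, 0.001], [0.001, -0.002, -1.0]]
force: [0.1, -1.1, -1.6]
width: 0.333
shift units [-0.033  0.035  0.794]
yaw 98.2000892740279 wz units 0.025011159253487847
0.3374453996896002
[[281.15748808  41.57453659]
 [282.44190474 326.5312223 ]
 [580.94734539 188.03395237]]
```

View pics/w3.png

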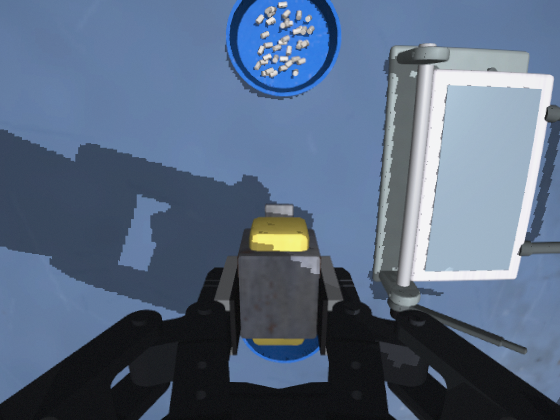

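Wrist view: left dish rim centred near (284,40), hinge tube from (427,62) to (404,285), stand's front edge from (391,50) to (375,275).

Run:
```python
from h import *
d=snap('wrist')
m=cv2.inRange(cv2.cvtColor(d['img'],cv2.COLOR_RGB2HSV),(95,200,60),(120,255,255)); m[110:]=0; m[:,:215]=0;m[:,350:]=0
c=max(cv2.findContours(m,0,2)[0],key=cv2.contourArea).reshape(-1,2); c=cv2.convexHull(c).reshape(-1,2); c=c[c[:,1]>2]; 
q=plane(d,c,.022); c2=cv2.minEnclosingCircle(q[:,:2].astype(np.float32)*1000); print('dish L',c2)
for z,p in((.040,[(427,62),(404,285)]),(.008,[(391,50),(375,275)]),(.035,[(545,75),(517,277)])):
    w=plane(d,p,z); v=w[0]-w[1]; print(w,np.degrees(np.arctan2(v[1],v[0]))-90)
```

```text
dish L ((441.2139587402344, 87.89404296875), 35.85422134399414)
[[ 0.53392844  0.08415404  0.04      ]
 [ 0.55692929 -0.07147571  0.04      ]] 8.407009338082858
[[ 0.5183043   0.09173669  0.008     ]
 [ 0.54486846 -0.08188476  0.008     ]] 8.698822701948941
[[ 0.61942178  0.09209491  0.035     ]
 [ 0.64886253 -0.05621134  0.035     ]] 11.227999493463841
```

```bash
python3 -m creep '[[[-0.02,0.04,0.5],[0,0,-0.04],10],[[-0.02,0.04,1.1],[0,0,-0.04],10],[[-0.02,0.04,1.7],[0,0,-0.04],10],[[-0.02,0.04,2.2],[0,0,-0.04],10],[[-0.02,0.04,2.5],[0,0,-0.04],10],[[-0.02,0.04,2.62],[0,0,-0.04],10],[[-0.02,0.04,2.66],[0,0,-0.04],10],[[-0.02,0.04,2.66],[0,0,-0.04],10]]'
python3 - <<'E'
from h import *
to((.4565,-.0225,.0052),98.5);print(get_state()['force'])
E
```

```text
t: 6.55
ee_pos: [0.4579, -0.0235, 0.0078]
tool_rot: [[-0.146, 0.989, 0.001], [0.989, 0.146, -0.0], [-0.001, 0.001, -1.0]]
force: [0.2, 0.2, -1.0]
width: 0.334
shift units [ 0.023 -0.024  0.052]
yaw 98.3895104361154 wz units -0.01381119548557308
[ 0.23799019  0.24463363 -1.01534853]
```

```bash
python3 -m creep '[[[0.02,-0.02,0.04],[0,0,0],10],[[0.02,-0.02,0.05],[0,0,0],10],[[0.02,-0.02,0.05],[0,0,0],10],[[0.02,-0.02,0.05],[0,0,0],50],[[0.02,-0.02,0.05],[0,0,0],55],[[0.02,-0.02,0.05],[0,0,0],55],[[0.02,-0.02,-0.3],[0,0,0],55],[[0.02,-0.02,-1.0],[0,0,0],55]]'
python3 -m creep '[[[0,0,-0.5],[0,0,0],55],[[0,0,-1.3],[0,0,0],55],[[0,0,-2.0],[0,0,0],55],[[-0.5,-0.5,-2.6],[0,0,0],55],[[-1.0,-1.0,-2.6],[0,0,0],55],[[-1.0,-1.6,-2.6],[0,0,0],55],[[-1.0,-1.6,-2.6],[0,0,0],55],[[-1.0,-1.6,-2.6],[0,0,0],55]]'
python3 - <<'E'
from h import *
a=snap('top'); c=cv2.resize(a['img'][160:320,210:430],None,fx=3.4,fy=3.4,interpolation=cv2.INTER_CUBIC); cv2.imwrite('pics/ca2.png',c[:,:,::-1])
print(get_state()['joint_pos'],proj(a,[(.4565,-.0225,.03)]))
d=snap('wrist','pics/w4.png')
cv2.imwrite('pics/both.png',np.hstack([cv2.resize(c,(400,291)),cv2.resize(d['img'],(388,291))])[:,:,::-1])
E
```

```text
t: 7.55
ee_pos: [0.4543, -0.0219, 0.056]
tool_rot: [[-0.146, 0.989, -0.004], [0.989, 0.146, 0.001], [0.002, -0.004, -1.0]]
force: [0.6, 0.3, 0.4]
width: 0.55
t: 8.55
ee_pos: [0.3845, -0.0835, 0.1872]
tool_rot: [[-0.146, 0.989, 0.001], [0.989, 0.146, -0.0], [-0.0, 0.001, -1.0]]
force: [0.3, 0.5, -0.1]
width: 0.549
[-2.70953796e+01 -1.95224515e+01  1.30187950e+02  1.20055153e-02
  6.93069737e+01 -3.55115604e+01] [[286.87162458 281.14123401]]
```

View pics/both.png

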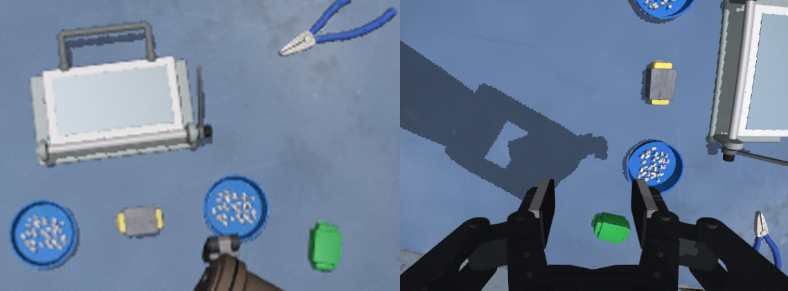

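Wrist and top views agree: the transformer stands upright at wrist-panel (660,83), midway between the dishes, and it has been released. Next I'll move above the handle, staying above the pointer tip.

```bash
python3 -m creep '[[[0.2,0.9,-0.3],[0,0,0],35],[[0.4,1.9,-0.3],[0,0,0],35],[[0.6,2.9,-0.3],[0,0,0],35],[[0.8,3.9,-0.3],[0,0,0],35],[[1,4.9,-0.3],[0,0,0],35],[[1.25,5.6,-0.3],[0,0,0],35],[[1.25,6.05,-0.2],[0,0,0],35],[[1.25,6.05,0],[0,0,0],35]]'
python3 - <<'E'
from h import *
d=snap('wrist','pics/w5.png'); to((.674,.0225,.1),98.4)
print(proj(d,[(.6739,.0226,.035)]))
E
```

```text
t: 9.65
ee_pos: [0.6759, 0.0235, 0.1861]
tool_rot: [[-0.148, 0.989, 0.0], [0.989, 0.148, -0.0], [-0.0, 0.0, -1.0]]
force: [-0.2, 0.8, -0.1]
width: 0.348
shift units [-0.017  0.01   1.676]
yaw 98.45394545055164 wz units 0.006743181318952907
[[275.25769125 185.38798063]]
```

View pics/w5.png

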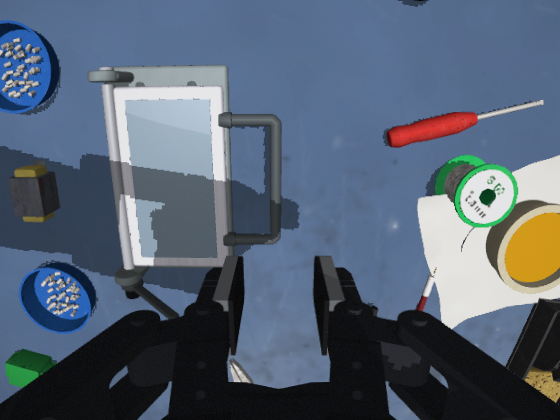

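The bar runs from (276,119) to (276,240), centre about (276,180), within a few mm of my estimate.

Run:
```python
from h import *
d=snap('wrist')
q=plane(d,[(276,119),(276,240)],.035); print(q,q.mean(0)); v=q[0]-q[1]; print(np.degrees(np.arctan2(v[1],v[0]))-90, np.linalg.norm(v))
P=q.mean(0); P[2]=.016; to(P,98.4)
print('left cheek hinge, right cheek',plane(d,[(111,76),(129,277)],.045))
```

```text
[[ 0.66392387  0.07557484  0.035     ]
 [ 0.67861864 -0.02433861  0.035     ]] [0.67127125 0.02561811 0.035     ]
8.36679195207141 0.10098827970157961
shift units [ 0.053 -0.009  3.363]
yaw 98.42732408651618 wz units 0.003415510814519962
left cheek hinge, right cheek [[ 0.53807315  0.0907717   0.045     ]
 [ 0.55702667 -0.07407272  0.045     ]]
```

```bash
python3 -m creep '[[[0.04,0,0.8],[0,0,0],35],[[0.04,0,1.6],[0,0,0],35],[[0.04,0,2.3],[0,0,0],35],[[0.04,0,2.8],[0,0,0],35],[[0.04,0,3.1],[0,0,0],35],[[0.04,0,3.3],[0,0,0],35],[[0.04,0,3.36],[0,0,0],35],[[0.04,0,3.36],[0,0,0],35]]'
python3 -m creep '[[[0,0,0],[0,0,0],0],[[0,0,0],[0,0,0],0],[[0,0,0],[0,0,0],0],[[0,0,0],[0,0,0],0],[[0,0,0],[0,0,0],0],[[0,0,0],[0,0,0],0],[[0,0,0],[0,0,0],0],[[0,0,0],[0,0,0],0]]'
python3 - <<'E'
from h import *
s=get_state();print(s['ee_pos'],s['joint_pos'],s['force'],s['width'])
E
```

```text
t: 10.75
ee_pos: [0.6746, 0.0244, 0.0199]
tool_rot: [[-0.146, 0.989, 0.001], [0.989, 0.146, -0.0], [-0.0, 0.001, -1.0]]
force: [0.2, -0.6, 0.1]
width: 0.35
t: 11.75
ee_pos: [0.6732, 0.0242, 0.0202]
tool_rot: [[-0.146, 0.989, -0.003], [0.989, 0.146, -0.001], [-0.0, -0.003, -1.0]]
force: [-5.6, -0.3, 5.6]
width: 0.078
[0.67317416 0.02419279 0.0201891 ] [-6.53835303e+00  2.95079029e+01  9.68967389e+01 -6.02365322e-02
  5.37572342e+01 -1.49130591e+01] [-5.59383218 -0.25743881  5.61468393] 0.07796855080883626
```

The gripper has the bar. I'll swing it up along the arc about the hinge, turning the tool with the flap, first to 36°.

```bash
python3 -m creep '[[[0,0.016,-0.205],[-0.5625,0,0],0],[[0,0.015,-0.41],[-1.125,0,0],0],[[0,0,-0.615],[-1.6875,0,0],0],[[0,-0.034,-0.818],[-2.25,0,0],0],[[0,-0.083,-1.018],[-2.8125,0,0],0],[[0,-0.147,-1.213],[-3.375,0,0],0],[[0,-0.226,-1.403],[-3.9375,0,0],0],[[0,-0.32,-1.585],[-4.5,0,0],0]]'
python3 -m creep '[[[0,0,0],[0,0,0],0],[[0,0,0],[0,0,0],0],[[0,0,0],[0,0,0],0],[[0,0,0],[0,0,0],0],[[0,0,0],[0,0,0],0],[[0,0,0],[0,0,0],0],[[0,0,0],[0,0,0],0],[[0,0,0],[0,0,0],0]]'
python3 - <<'E'
from h import *
s=get_state();print(s['joint_pos'])
b=snap('side'); c=cv2.resize(b['img'][170:300,190:350],None,fx=4.5,fy=4.5,interpolation=cv2.INTER_CUBIC); cv2.imwrite('pics/cb2.png',c[:,:,::-1])
E
```

```text
t: 12.75
ee_pos: [0.6578, 0.0219, 0.0987]
tool_rot: [[-0.146, 0.799, 0.583], [0.989, 0.118, 0.086], [-0.0, 0.59, -0.808]]
force: [1.2, 5.6, 0.7]
width: 0.079
t: 13.75
ee_pos: [0.6581, 0.0221, 0.0982]
tool_rot: [[-0.146, 0.8, 0.581], [0.989, 0.118, 0.086], [-0.0, 0.588, -0.809]]
force: [-0.6, -1.3, -2.4]
width: 0.078
[-11.26206845   9.37931688 119.77323002  35.39734246  19.94156095
 -49.8549792 ]
```

View pics/cb2.png

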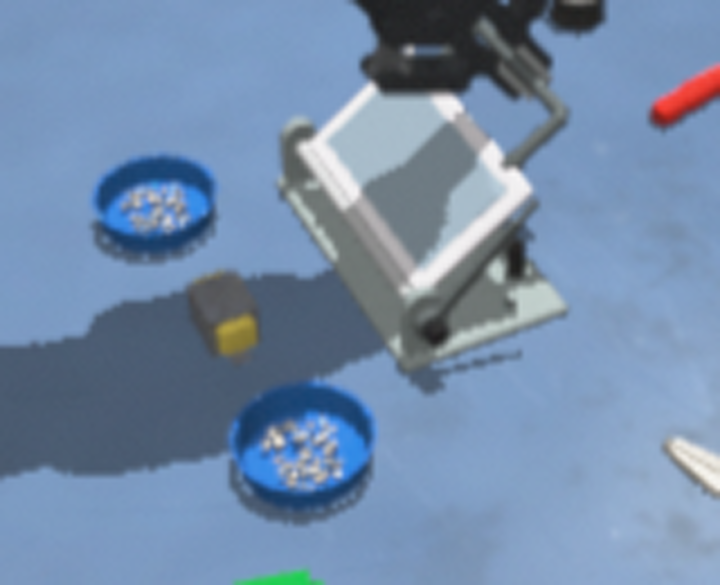

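Side crop: the flap is held by the bar at about 36°, the transformer is undisturbed at (224,313), and the pointer runs from (433,328) to (533,205). I'll compare the edge directions in the side view, in the hinge-normal plane.

```bash
cat > ang.py <<'E'
from h import *
x=np.array([.9892,.1466,0]); y=np.array([-.1466,.9892,0]); H=np.array([.543,.0055,.035])
def ang(d,p,off):
    P0=H+off*y; r=ray(d,p); q=d['C']+r*(((P0-d['C'])@y)/(r@y))[:,None]; v=q[1]-q[0]
    return np.degrees(np.arctan2(v[2],v@x)), [((k-P0)@x,k[2]-.035) for k in q]
def bar():
    s=get_state(); b=np.array(s['ee_pos'])-.019*np.array(s['tool_rot'])[:,2]-H; return np.degrees(np.arctan2(b[2],b@x)),np.hypot(b[2],b@x)
E
python3 - <<'E'
from ang import *
b=snap('side'); B=lambda *p:[(190+u/4.5-.4,170+v/4.5-.4) for u,v in p]
print('ptr',ang(b,B((433,328),(533,205)),-.0945)); print('frame',ang(b,B((413,290),(530,190)),-.076)); print('bar',bar())
E
```

```text
ptr (np.float64(46.427953272000195), [(np.float64(0.00024303133342266561), np.float64(0.0015119043664184872)), (np.float64(0.06047189298346683), np.float64(0.06482025817413009))])
frame (np.float64(30.81109934904824), [(np.float64(-0.0023099341154667148), np.float64(0.01534951632720774)), (np.float64(0.06929937244100591), np.float64(0.05805603433496645))])
bar (np.float64(36.79491472776425), np.float64(0.13126675264953555))
```

```bash
python3 -m creep '[[[0,0,-0.06],[0,0,0],0],[[0,-0.005,-0.12],[0,0,0],0],[[0,-0.01,-0.18],[0,0,0],0],[[0,-0.015,-0.24],[0,0,0],0],[[0,-0.02,-0.29],[0,0,0],0],[[0,-0.025,-0.34],[0,0,0],0],[[0,-0.025,-0.34],[0,0,0],0],[[0,-0.025,-0.34],[0,0,0],0]]'
python3 - <<'E'
from ang import *
print(bar(),get_state()['joint_pos'])
b=snap('side'); c=cv2.resize(b['img'][190:260,240:330],None,fx=8,fy=8,interpolation=cv2.INTER_CUBIC); cv2.imwrite('pics/cb3.png',c[:,:,::-1])
E
```

```text
t: 14.85
ee_pos: [0.6475, 0.0205, 0.1116]
tool_rot: [[-0.146, 0.8, 0.582], [0.989, 0.118, 0.086], [-0.0, 0.588, -0.809]]
force: [1.4, -0.9, -2.8]
width: 0.077
(np.float64(44.26272289198294), np.float64(0.13183338611128625)) [-11.6840237    6.77769741 120.99431937  33.85456772  21.23380511
 -48.47858657]
```

View pics/cb3.png

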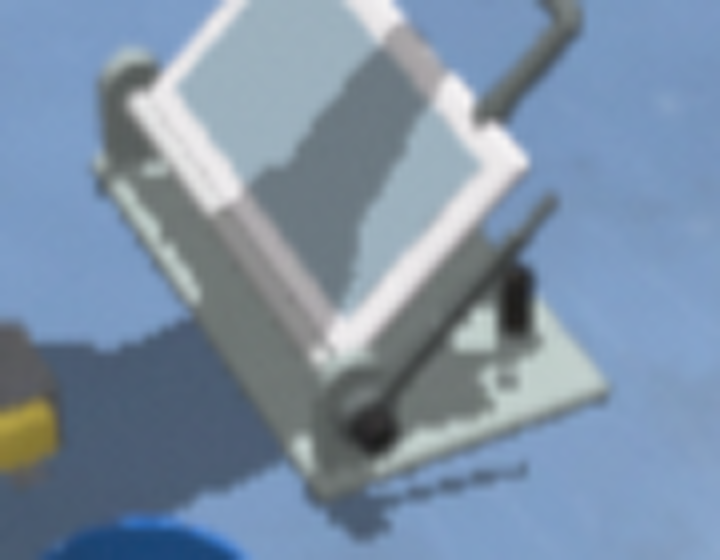

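In this view the frame edge, (355,352) to (525,168), is slightly flatter than the pointer, (375,425) to (552,200). I'll fit both lines to sub-pixel.

```bash
cat > fit.py <<'E'
from ang import *
def run(dx=0,dy=0):
    b=snap('side'); g=cv2.resize(b['img'][190:260,240:330],None,fx=8,fy=8,interpolation=cv2.INTER_CUBIC).astype(float)
    br=cv2.GaussianBlur(g.min(2),(0,0),3); C=lambda p:[(240+(u+.5)/8-.5,190+(v+.5)/8-.5) for u,v in p]
    def line(p,q,w,f):
        L=[]
        for v in range(q[1],p[1],4):
            u0=p[0]+(q[0]-p[0])*(v-p[1])/(q[1]-p[1]); us=np.arange(int(u0-w),int(u0+w)); L.append((us[np.argmin(f(br[v,us]))],v))
        L=np.array(L,float)
        for _ in range(3):
            k=np.polyfit(L[:,1],L[:,0],1); r=L[:,0]-np.polyval(k,L[:,1]); L=L[abs(r)<max(2*np.std(r),1)]
        print(len(L),'rms',r.std().round(2)); return [(np.polyval(k,v),v) for v in (p[1],q[1])]
    P=line((395,395),(545,210),14,lambda a:a); F=line((375+dx,330+dy),(515+dx,178+dy),18,np.gradient)
    print(P,F,'ptr',ang(b,C(P),-.0945),'frame',ang(b,C(F),-.076),'bar',bar())
if __name__=='__main__': run()
E
python3 fit.py
```

```text
39 rms 1.33
34 rms 0.55
[(np.float64(388.193821970011), 395), (np.float64(546.0550552090609), 210)] [(np.float64(378.03995931727496), 330), (np.float64(513.5623240722833), 178)] ptr (np.float64(44.43578482168527), [(np.float64(0.006520682480775181), np.float64(0.010643089801911115)), (np.float64(0.05990830185545855), np.float64(0.0629894692127563))]) frame (np.float64(42.36536556028294), [(np.float64(0.012651148424448484), np.float64(0.01963164120192465)), (np.float64(0.05915272199595567), np.float64(0.062041894177992246))]) bar (np.float64(44.24032331593166), np.float64(0.13178357594857878))
```

The pointer fits at 44.4° and the frame edge at 42.4° in the same view. I'll raise the flap about 1.5°.

```bash
python3 -m creep '[[[0,0,-0.02],[0,0,0],0],[[0,-0.005,-0.04],[0,0,0],0],[[0,-0.01,-0.067],[0,0,0],0],[[0,-0.01,-0.067],[0,0,0],0],[[0,-0.01,-0.067],[0,0,0],0],[[0,-0.01,-0.067],[0,0,0],0],[[0,-0.01,-0.067],[0,0,0],0],[[0,-0.01,-0.067],[0,0,0],0]]'
python3 fit.py
python3 - <<'E'
from h import *
a=snap('top'); c=cv2.resize(a['img'][160:320,210:430],None,fx=3.4,fy=3.4,interpolation=cv2.INTER_CUBIC); cv2.imwrite('pics/ca3.png',c[:,:,::-1])
E
```

```text
t: 15.95
ee_pos: [0.6452, 0.0201, 0.1141]
tool_rot: [[-0.146, 0.8, 0.582], [0.989, 0.118, 0.086], [-0.0, 0.588, -0.809]]
force: [3.7, -0.6, -0.9]
width: 0.079
42 rms 1.51
34 rms 0.87
[(np.float64(387.71206248059013), 395), (np.float64(546.1469996204237), 210)] [(np.float64(376.3033400133599), 330), (np.float64(506.6278557114227), 178)] ptr (np.float64(44.284311764057904), [(np.float64(0.0063572711854961075), np.float64(0.01071617629877944)), (np.float64(0.059940090390138985), np.float64(0.06297682370388971))]) frame (np.float64(43.962444627918586), [(np.float64(0.01205766651286899), np.float64(0.0198864418355387)), (np.float64(0.05674239689269153), np.float64(0.06298141704256835))]) bar (np.float64(45.72642372214552), np.float64(0.13187040201568948))
```

View pics/ca3.png

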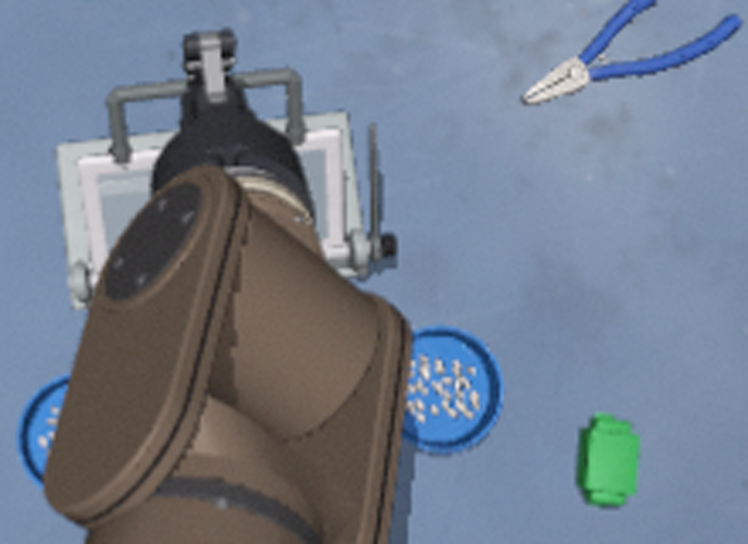

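The top view shows both dishes, the pliers, the pointer and the green part where they were, with the bar held. Pointer and frame now agree to 0.3°. I'll hold for a second and hand in.

```bash
python3 -m creep '[[[0,0,0],[0,0,0],0],[[0,0,0],[0,0,0],0],[[0,0,0],[0,0,0],0],[[0,0,0],[0,0,0],0],[[0,0,0],[0,0,0],0],[[0,0,0],[0,0,0],0],[[0,0,0],[0,0,0],0],[[0,0,0],[0,0,0],0]]' && python3 -c "
from ang import *; print(bar())
from station import finish_job; print(finish_job())"
```

```text
t: 17.05
ee_pos: [0.6452, 0.0201, 0.114]
tool_rot: [[-0.146, 0.8, 0.582], [0.989, 0.118, 0.086], [-0.0, 0.588, -0.809]]
force: [4.2, 1.2, 0.2]
width: 0.076
(np.float64(45.734664961318565), np.float64(0.13184195855925745))
the job is handed in; nothing more can be done
None
```

I set the transformer down upright and let go of it midway between the dishes, with its long side along the hinge. I then swung the mirror flap up by its handle to line up with the pointer, and the gripper was still holding it when I handed the job in at t ≈ 17 s. The hand-in gave no verdict.

- **Transformer:** the top and wrist views after release showed it standing midway between the dishes. A later side view showed it undisturbed. The arm hid it in the last top view, so I did not see it again at the very end.
- **Flap and pointer:** in the last side-view fit the frame edge was at 44.0° and the pointer at 44.3°, a 0.3° difference (the limit is 4°). The gripper pose instead puts the flap at 45.7°, and my separate pointer estimates ranged from about 43° to 46.4°. These disagree by up to about 2.7°, which is still inside the limit.
- **Hold:** the pose did not change over the final second, with the fingers closed on the bar.
- **Other things:** the last top view showed the dishes, pointer, pliers and green look-alike where they started, though the arm hid part of the left dish. I did not check the loupe and wick again; the arm did not go near them.

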